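# Centre the wobbly orchid pot on its round stand

### The job

The small black pot on the round wooden stand has been set down off-centre. With light taps or slow pushes of the fingertips, and without pinching, tipping or lifting it, nudge it until it stands upright in the middle of the round stand, and do not push it off. Leave the other pots and things where they are, and finish with the hand clear.

Things in the scene. Friction and masses are not known exactly. Their poses are not given: they have to be found in the camera images.
- pot_foot (a point): The pot to centre: low round black pot, 0.17 to 0.32 kg, slippery foot (friction about 0.3). Foot ring 52 mm across; the body flares to an upright, round rim band 70 mm across from 42 to 62 mm above the foot; three green bulbs stand up from the grit in it to 88 mm. This point: centre of the pot's underside, on its axis; z is the pot's axis, up.
- stand_top (a point): Round dark wooden stand, fixed to the table, 60 mm high, its flat round top 120 mm across, waisted below. It may stand left or right. This point: the centre of the top face; z up. The pot starts 18 to 33 mm off it in any direction.
- pot_on_block: Bystander: the same kind of pot, already centred, on the square wooden block 110 x 110 x 60 mm (the block's position varies and may be left or right of the round stand). Origin: centre of its underside.
- jar: Bystander: amber jar with a white cap, 52 mm across, 60 mm high, standing on the table. Origin: centre of its underside.
- cup: Bystander: small terracotta bowl, 70 mm across, 55 mm high, on the table. Origin: centre of its underside.
- orchid_left: Bystander: tall black nursery pot, 90 mm across the rim, 120 mm high, with leaves reaching about 100 mm higher and 100 mm out; on the table to the left. Origin: centre of its underside.
- orchid_right: Bystander: tall black nursery pot, 84 mm across the rim, 110 mm high, with leaves reaching about 85 mm higher and 100 mm out; on the table to the right. Origin: centre of its underside.
- brush: Bystander: hand brush lying on the table near the robot, under 40 mm high. Origin: a point along its handle, at the underside.
- scoop: Bystander: spoon lying on the table on the left, under 40 mm high. Origin: a point along its handle, at the underside.
- pot: The same pot; its origin is the point pot_foot. Top-heavy: pushed slowly on the rim band (under 0.1 m/s) it slides with the finger and stops when the finger stops; struck fast, or pushed on the bulbs, it tips.

How it is judged:
At the end, for the whole second after the job is handed in: The pot stands upright (within 3 degrees) and at rest on the round stand, its axis within 7 mm of the stand's centre (horizontal distance between pot_foot and stand_top below 0.007 m and z of pot_foot in the frame of stand_top between -0.004 and 0.004 m and angle between pot_foot's own z axis and vertical below 0.05 rad and linear speed of pot below 0.01 m/s); the robot touches nothing.
It fails at once if the pot is lifted or carried: its foot more than 12 mm above the stand's top (z of pot_foot in the frame of stand_top above 0.012 m).
It fails at once if the pot falls off the stand (z of pot_foot in the frame of stand_top below -0.012 m).
It fails at once if the pot is tipped by more than 20 degrees (angle between pot_foot's own z axis and vertical above 0.35 rad).
It fails at once if the pot is hit hard or squeezed: more than 12 N between fingers and pot (contact force between the fingers and pot above 12 N).
It fails at once if another pot or thing on the table is moved by more than 15 mm (distance of any of pot_on_block, jar, cup, orchid_left, orchid_right, brush, scoop from where it was at the start of the episode above 0.015 m).
It also fails if it takes over 42 s, if anything falls off the work surface, if the arm or the gripper's body presses on something with over 40 N, if the wrist force passes 120 N, or if a joint passes its speed limit or range.

### The arm

A 6-joint arm with a two-finger parallel gripper is mounted at the origin on the work surface. World frame = base frame: x ahead of the robot, y to its left, z up, the work surface at z = 0. Lengths are in m, angles in rad, forces in N, time in s.
With the tool pointing down it reaches from about 0.35 to 0.975 m from the base axis. Payload 4.9 kg.
Tool frame: the origin (TCP) lies between the finger pads; the fingertips stand 14 mm ahead of it and the grasp point (between the pads) lies 5 mm behind it (manip.finger_overhang is the distance from the TCP to the fingertips, in m); z points along the fingers, y is the line along which they close (so a half turn about z gives the same grasp; the last joint's range is limited). The gripper opens to 85 mm and grips with 20 to 120 N. Pads are 22 mm wide; open, the fingers measure 114 mm over their backs; the gripper's body (76 mm by 85 mm) begins 54 mm behind the grasp point. The pads swing forward as they close: fully open they stand 13 mm farther back than shut.
Start: joints at [1.045, 0.053, 1.613, -0, 1.476, -0.119], TCP at [0.247, 0.574, 0.245] pointing down, gripper open.
Joint ranges: [-3.01, 3.01], [-1.01, 2.22], [0.06, 2.58], [-1.02, 4.17], [0.09, 2.62], [-3.14, 3.14]. Speed limits (rad/s): [2.57, 2.57, 3.14, 3.14, 3.14, 3.14].

### API

Orientations are given as a unit quaternion [w, x, y, z].
In Python, from plant import manip, grab_frame gives the robot as it stands.
- The arm moves only by the tool servo_tool, never from a script. Its argument "deltas" is a list that holds one entry, the list of rows, each a list of 5 numbers: the opening in per cent of the stroke, from 0 (shut) to 100 (fully open), then the shift along the world's x, y, z in m, then the turn about the world's z in degrees. A call has exactly 8 rows; each row shifts and turns the commanded pose from where the row before left it; what a row does not reach is not made up. A row lasts 1/10 s, in which the tool goes at most 50 mm and 8.59 degrees, less where a joint would pass 70% of its speed; a pose out of reach is approached as far as the arm can. A call is refused whole if a number of a shift passes 0.05 or a number of a turn 8.59, either way. A call with a gripper value outside its range is refused whole. The fingers move at their own pace and stop on an object; the grip force is fixed at half the most. Time passes only in rows, so rows that do not move let the fingers close, or fill a call up. It gives the time, the measured TCP pose, the force, the opening and the grip force at its end, in the units of the state.
- manip.state(): the state, without advancing time (a new reading comes with each control period).
- grab_frame(name): name is "scene" or "top" or "wrist"; returns a dict with "pixels" (384x512x3 uint8, red, green, blue), "z_map" (384x512 float32, m along the optical axis (not along the pixel's ray), 0 where there is no reading), "fx", "fy", "cx", "cy" (pixels), "dist" ([k1, k2, p1, p2, k3] as OpenCV has them; the pictures are not rectified), "rvec" (rotation vector, rad) and "tvec" (3), from world to camera coordinates, as OpenCV has them; the wrist camera has in their place "T_tool_cam" (4x4, takes a point from camera to tool coordinates, whose origin is the TCP and whose axes are the flange's). Camera axes: x right, y down, z forward; pixel columns grow to the right and rows downward; lengths in m; the calibration is good to about 2 mm. A picture is of the moment at which its call begins: read the wrist's pose just before it.
- manip.job_done(): hands the job in; it is judged then, once.
The state is a dict: "time": time; "joint_pos": joint angles; "joint_vel": joint speeds; "joint_efforts": joint torques, N m; "tool_pos": TCP position; "tool_rot": TCP orientation; "contact_force": force on the tool from outside, world axes, zero at the start; "ft_torque": the same for the moment, N m; "gripper_width": opening from 0.0 (shut) to 1.0 (fully open); "grasp_force": force on a finger pad.
Only numpy, scipy, OpenCV 4.12 (cv2) and the standard library are available. Lean on these libraries where they do the work, as an engineer would, in place of code of your own. Each camera call takes 0.05 s, during which the arm holds its last target. There are 200 camera calls.

## Working session

There is one attempt and no reset: what is moved stays moved. The work goes in short steps, Python scripts to look and compute and a tool call to move; the robot and the scene stay as the last step left them, time stands still between calls to the robot, and variables do not carry over. Pictures are saved under pics/ and viewed, at most 10 in all, crops included, and the job is handed in when it is done.

Besides the shell and the picture viewer there is one more tool, called after "Request:" by a JSON object that holds its "method" and its "body", one argument or row to a line. servo_tool: Moves the arm, as the interface text tells. Its arguments: {"type":"object","properties":{"deltas":{"type":"array"}},"required":["deltas"]}

```bash
mkdir -p pics; cat > h.py <<'E'
import numpy as np, cv2
from plant import manip, grab_frame
def cloud(f):
    K=np.array([[f["fx"],0,f["cx"]],[0,f["fy"],f["cy"]],[0,0,1]]);h,w=f["z_map"].shape
    u,v=np.meshgrid(np.arange(w),np.arange(h))
    n=cv2.undistortPoints(np.stack([u,v],-1).reshape(-1,1,2).astype(np.float64),K,np.array(f["dist"],float)).reshape(h,w,2)
    z=f["z_map"][...,None]; P=np.concatenate([n*z,z],-1)
    R=cv2.Rodrigues(np.array(f["rvec"],float))[0]
    return (P-np.array(f["tvec"]).ravel())@R   # world points
def save(f,n): cv2.imwrite(f"pics/{n}.png",cv2.cvtColor(f["pixels"],cv2.COLOR_RGB2BGR))
E
python3 - <<'E'
from h import *
a=grab_frame("scene");b=grab_frame("top")
im=np.hstack([a["pixels"],b["pixels"]]);cv2.imwrite("pics/a.png",cv2.resize(im[...,::-1],(800,300),interpolation=cv2.INTER_AREA))
save(b,"top0");np.savez("top0.npz",P=cloud(b),rgb=b["pixels"])
P=cloud(b);ok=b["z_map"]>0;print(ok.mean(),manip.state()["time"],manip.finger_overhang)
R=cv2.Rodrigues(np.array(b["rvec"]))[0];print("cam",-R.T@np.array(b["tvec"]).ravel())
for z0 in(.06,.12):
  m=(ok&(abs(P[...,2]-z0)<.006)).astype(np.uint8)
  n,l,s,c=cv2.connectedComponentsWithStats(m)
  for i in range(1,n):
    if s[i,4]>60:
      q=P[l==i];print(z0,s[i],q.mean(0).round(3),q.min(0).round(3),q.max(0).round(3))
E
```

```text
0.99591064453125 0.1 0.014
cam [0.45546857 0.0162424  1.16667579]
0.06 [342  76  23  28 116] [ 0.857 -0.294  0.063] [ 0.817 -0.323  0.054] [ 0.901 -0.254  0.066]
0.06 [393  85  64  22 169] [ 0.825 -0.537  0.064] [ 0.814 -0.623  0.056] [ 0.88  -0.414  0.066]
0.06 [148  93  38  11  94] [0.82  0.284 0.064] [0.815 0.224 0.058] [0.848 0.338 0.066]
0.06 [221 100  45   3  95] [0.819 0.051 0.063] [ 0.816 -0.02   0.056] [0.823 0.114 0.066]
0.06 [255 136  15  16 187] [ 0.688 -0.01   0.061] [ 0.665 -0.031  0.057] [0.711 0.011 0.066]
0.06 [459 160  20  29  78] [ 0.598 -0.643  0.06 ] [ 0.555 -0.681  0.054] [ 0.641 -0.618  0.066]
0.06 [ 15 162  63  91 645] [0.499 0.653 0.06 ] [0.36  0.556 0.054] [0.639 0.763 0.066]
0.06 [307 162  42  42 829] [ 0.566 -0.198  0.061] [ 0.51  -0.267  0.054] [ 0.633 -0.144  0.066]
0.06 [192 168  40  41 771] [0.565 0.142 0.061] [0.496 0.082 0.054] [0.615 0.199 0.066]
0.06 [356 221  22  22  73] [ 0.427 -0.322  0.057] [ 0.393 -0.353  0.054] [ 0.456 -0.288  0.062]
0.12 [ 23 102  32  34 565] [0.759 0.657 0.124] [0.709 0.61  0.115] [0.81  0.709 0.126]
0.12 [467 102  22  22 105] [ 0.767 -0.643  0.121] [ 0.743 -0.688  0.114] [ 0.808 -0.623  0.126]
0.12 [106 135  13  13  90] [0.691 0.426 0.119] [0.669 0.407 0.114] [0.704 0.444 0.124]
0.12 [111 139  17  27 279] [0.651 0.404 0.119] [0.616 0.38  0.114] [0.692 0.427 0.126]
0.12 [473 148  23  39 102] [ 0.605 -0.65   0.12 ] [ 0.555 -0.696  0.114] [ 0.669 -0.633  0.126]
0.12 [ 97 153  13  13  92] [0.636 0.449 0.119] [0.616 0.43  0.114] [0.652 0.468 0.125]
0.12 [320 168  25  25 332] [ 0.57  -0.205  0.122] [ 0.537 -0.24   0.114] [ 0.606 -0.172  0.126]
0.12 [200 181  25  25 353] [0.535 0.132 0.122] [0.501 0.098 0.115] [0.569 0.166 0.126]
```

View pics/top0.png

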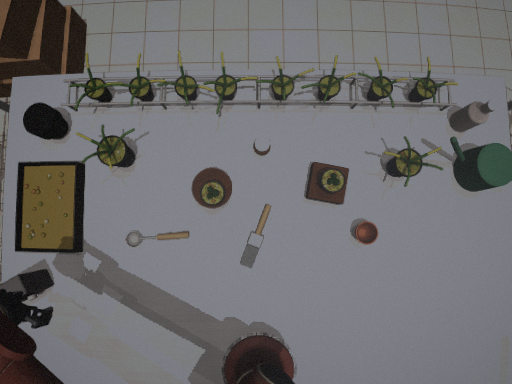

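View pics/a.png

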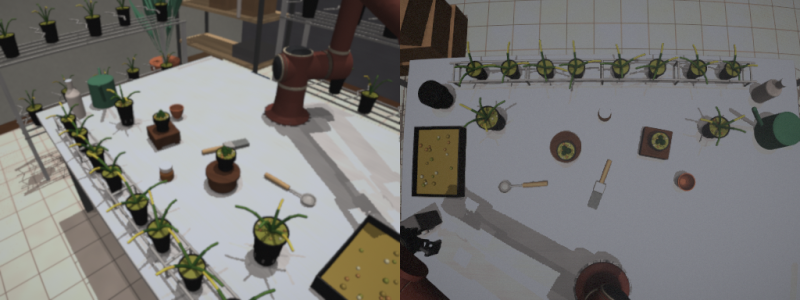

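The top view shows the round stand at about (212,188), with the pot near (212,193), off toward the robot. The block with its pot is at (328,182). Next I fit the circles.

```bash
cat >> h.py <<'E'
from scipy.optimize import least_squares
from scipy.spatial.transform import Rotation as Ro
def circ(q,r=None):
    c0=np.r_[q.mean(0),.05]
    f=lambda p: np.hypot(*(q-p[:2]).T)-(r or p[2])
    s=least_squares(f,c0,loss="soft_l1",f_scale=.002); return s.x.round(4), np.sqrt((s.fun**2).mean()).round(4)
def ray(f,px,z0):
    K=np.array([[f["fx"],0,f["cx"]],[0,f["fy"],f["cy"]],[0,0,1]])
    n=cv2.undistortPoints(np.array(px,float).reshape(-1,1,2),K,np.array(f["dist"],float)).reshape(-1,2)
    R=cv2.Rodrigues(np.array(f["rvec"],float))[0];C=-R.T@np.array(f["tvec"]).ravel()
    d=np.c_[n,np.ones(len(n))]@R; return C+d*((z0-C[2])/d[:,2])[:,None]
def measure(f,near):
    P=cloud(f);Z=P[...,2];hn=np.hypot(P[...,0]-near[0],P[...,1]-near[1])<.11
    for z0,thr in((.06,.045),(.122,.105)):
        m=((Z>thr)&hn&(f["z_map"]>0)&(Z<.16)).astype(np.uint8)
        cs,_=cv2.findContours(m,cv2.RETR_EXTERNAL,cv2.CHAIN_APPROX_NONE)
        c=max(cs,key=cv2.contourArea).reshape(-1,2)
        q=ray(f,c,z0)[:,:2]; print(z0,len(c),*circ(q), "fixed-r",*circ(q,.06 if z0<.1 else .035))
E
python3 - <<'E'
from h import *
f=grab_frame("top");measure(f,(.55,.138));measure(f,(.566,-.2))
g=grab_frame("scene");P=cloud(g)
hn=np.hypot(P[...,0]-.55,P[...,1]-.138)<.09
for lo,hi in((.057,.063),(.102,.124)):
  q=P[hn&(P[...,2]>lo)&(P[...,2]<hi)];print(len(q),q.mean(0).round(3),q.min(0).round(3),q.max(0).round(3))
s=manip.state();print(s["tool_pos"],Ro.from_quat(np.roll(s["tool_rot"],-1)).as_matrix().round(3))
w=grab_frame("wrist");print(np.array(w["T_tool_cam"]).round(3),w["fx"])
E
```

```text
0.06 114 [0.5557 0.141  0.0589] 0.001 fixed-r [0.5557 0.141  0.05  ] 0.0015
0.122 69 [0.5354 0.1318 0.0342] 0.0008 fixed-r [0.5354 0.1318 0.05  ] 0.0012
0.06 138 [ 0.5702 -0.2047  0.0603] 0.0067 fixed-r [ 0.5702 -0.2047  0.05  ] 0.0068
0.122 68 [ 0.5707 -0.2054  0.0343] 0.001 fixed-r [ 0.5707 -0.2053  0.05  ] 0.0012
837 [0.57  0.149 0.061] [0.497 0.081 0.057] [0.619 0.201 0.063]
351 [0.549 0.143 0.118] [0.502 0.098 0.102] [0.575 0.168 0.124]
[0.24711579 0.57364536 0.24449904] [[-0.918  0.396 -0.001]
 [ 0.396  0.918 -0.001]
 [ 0.    -0.001 -1.   ]]
[[-0.    -0.963 -0.271  0.069]
 [ 1.     0.    -0.001  0.   ]
 [ 0.001 -0.271  0.963 -0.128]
 [ 0.     0.     0.     1.   ]] 280.3070155730087
```

The stand centre is at (0.5557, 0.141) and the pot at (0.5354, 0.1318). That calls for a push of 22 mm along 24.4°. I'll use the fingers about half open as a two-point fence, square to the push.

Request:
{"method": "servo_tool", "body": {
  "deltas": [
    [[47,0.0135,-0.0297,0,6],[47,0.0135,-0.0297,0,6],[47,0.0135,-0.0297,0,6],[47,0.0135,-0.0297,0,6],[47,0.0135,-0.0297,0,6],[47,0.0135,-0.0297,0,6],[47,0.0135,-0.0297,0,6],[47,0.0135,-0.0297,0,5.7]]
  ]
}}

```text
time: 1.05
tool_pos: [0.3556, 0.3351, 0.2453]
tool_rot: [0.0, -0.213, 0.977, -0.0]
contact_force: [0.7, 0.3, 0.9]
gripper_width: 0.47
grasp_force: 0.0
```

Request:
{"method": "servo_tool", "body": {
  "deltas": [
    [[47,0.0135,-0.0297,0,0],[47,0.0135,-0.0297,0,0],[47,0.0135,-0.0297,0,0],[47,0.0135,-0.0297,0,0],[47,0.0135,-0.0297,0,0],[47,0.0135,-0.0297,0,0],[47,0.0135,-0.0297,0,0],[47,0.0135,-0.0297,0,0]]
  ]
}}

```text
time: 1.85
tool_pos: [0.4636, 0.0975, 0.2453]
tool_rot: [0.0, -0.211, 0.977, 0.0]
contact_force: [0.2, 0.8, -0.6]
gripper_width: 0.471
grasp_force: 0.0
```

Request:
{"method": "servo_tool", "body": {
  "deltas": [
    [[47,0,0.001,-0.018,0],[47,0,0,-0.018,0],[47,0,0,-0.018,0],[47,0,0,-0.018,0],[47,0,0,-0.018,0],[47,0,0,-0.018,0],[47,0,0,-0.018,0],[47,0,0,0,0]]
  ]
}}

```text
time: 2.65
tool_pos: [0.4611, 0.0996, 0.1164]
tool_rot: [-0.003, -0.211, 0.977, 0.0]
contact_force: [0.7, 1.0, 0.4]
gripper_width: 0.471
grasp_force: 0.0
```

```bash
python3 - <<'E'
from h import *
s=manip.state();w=grab_frame("wrist")
T=np.eye(4);T[:3,:3]=Ro.from_quat(np.roll(s["tool_rot"],-1)).as_matrix();T[:3,3]=s["tool_pos"]
C=np.linalg.inv(T@np.array(w["T_tool_cam"]));w["rvec"]=cv2.Rodrigues(C[:3,:3])[0].ravel();w["tvec"]=C[:3,3]
save(w,"w1");P=cloud(w);hn=(np.hypot(P[...,0]-.55,P[...,1]-.138)<.12)
for lo,hi in((.054,.066),(.102,.126)):
  m=hn&(P[...,2]>lo)&(P[...,2]<hi);q=P[m];print(len(q),q.mean(0).round(3),q.min(0).round(3),q.max(0).round(3))
# fingers: lowest points near the tool
d=(P-T[:3,3])@T[:3,:3]
m=(abs(d[...,0])<.03)&(abs(d[...,1])<.06)&(d[...,2]>-.03)&(d[...,2]<.03)&(w["z_map"]>0)
print("fingers in tool",m.sum(),d[m].min(0).round(3),d[m].max(0).round(3))
print(s["tool_pos"],s["contact_force"])
f=grab_frame("top");measure(f,(.55,.138))
E
```

```text
2876 [0.516 0.125 0.06 ] [0.496 0.093 0.054] [0.555 0.169 0.066]
1447 [0.464 0.101 0.115] [0.44  0.066 0.102] [0.512 0.132 0.126]
fingers in tool 3142 [-0.011 -0.041 -0.03 ] [0.014 0.043 0.014]
[0.46109889 0.09961853 0.11638705] [0.70112585 1.02280873 0.39068187]
0.06 111 [0.5608 0.1414 0.0558] 0.0062 fixed-r [0.5577 0.1411 0.05  ] 0.009
0.122 68 [0.5392 0.1324 0.0318] 0.0043 fixed-r [0.5373 0.1321 0.05  ] 0.0062
```

View pics/w1.png

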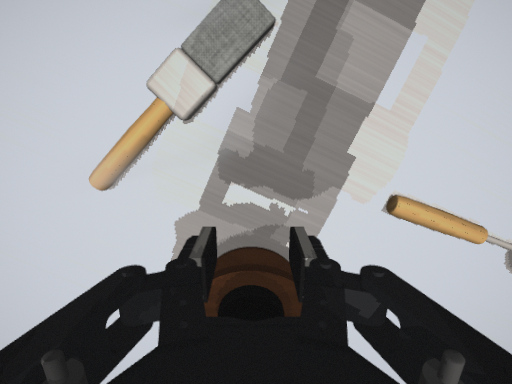

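The wrist view shows the two fingers at (205,270) and (305,270), with the stand between them. The fingertips are at z≈0.102, so I'll raise them 4 mm to sit within the rim band and approach.

Request:
{"method": "servo_tool", "body": {
  "deltas": [
    [[47,0.002,0.001,0.004,0],[47,0.004,0.0016,0,0],[47,0.004,0.0016,0,0],[47,0.004,0.0016,0,0],[47,0.004,0.0016,0,0],[47,0.004,0.0016,0,0],[47,0.004,0.0016,0,0],[47,0.002,0.001,0,0]]
  ]
}}

```text
time: 3.55
tool_pos: [0.4916, 0.1115, 0.1232]
tool_rot: [-0.0, -0.211, 0.977, 0.0]
contact_force: [-0.4, 0.1, -0.2]
gripper_width: 0.468
grasp_force: 0.0
```

Request:
{"method": "servo_tool", "body": {
  "deltas": [
    [[47,0.0018,0.0009,0,0],[47,0.0022,0.001,0,0],[47,0.0022,0.001,0,0],[47,0.0022,0.001,0,0],[47,0.0022,0.001,0,0],[47,0.0022,0.001,0,0],[47,0.0022,0.001,0,0],[47,0.001,0.0005,0,0]]
  ]
}}

```text
time: 4.35
tool_pos: [0.5074, 0.1188, 0.1233]
tool_rot: [-0.0, -0.211, 0.977, -0.0]
contact_force: [-1.4, -0.1, 0.2]
gripper_width: 0.473
grasp_force: 0.5
```

```bash
python3 - <<'E'
from h import *
f=grab_frame("top");P=cloud(f)
# pot grit/bulb points not the hand: rim contour on far side of hand only
def far(z0,thr,r,hi):
    Z=P[...,2];m=((Z>thr)&(Z<hi)&(np.hypot(P[...,0]-.553,P[...,1]-.14)<.1)).astype(np.uint8)
    cs,_=cv2.findContours(m,cv2.RETR_EXTERNAL,cv2.CHAIN_APPROX_NONE)
    c=max(cs,key=cv2.contourArea).reshape(-1,2);q=ray(f,c,z0)[:,:2]
    u=np.array([.911,.412]);k=(q-[.545,.136])@u>(.0);print(z0,k.sum(),*circ(q[k],r))
far(.06,.045,.0589,.5);far(.122,.105,.0342,.5)
s=manip.state();print(s["tool_pos"],s["contact_force"])
cv2.imwrite("pics/t2.png",cv2.resize(f["pixels"][120:260,140:300,::-1],None,fx=4,fy=4,interpolation=cv2.INTER_CUBIC))
E
```

```text
0.06 94 [0.5518 0.1786 0.05  ] 0.0241
0.122 88 [0.5496 0.1852 0.05  ] 0.0352
[0.50752154 0.11886571 0.12329056] [-0.95639854  0.69665737 -0.64661064]
```

View pics/t2.png

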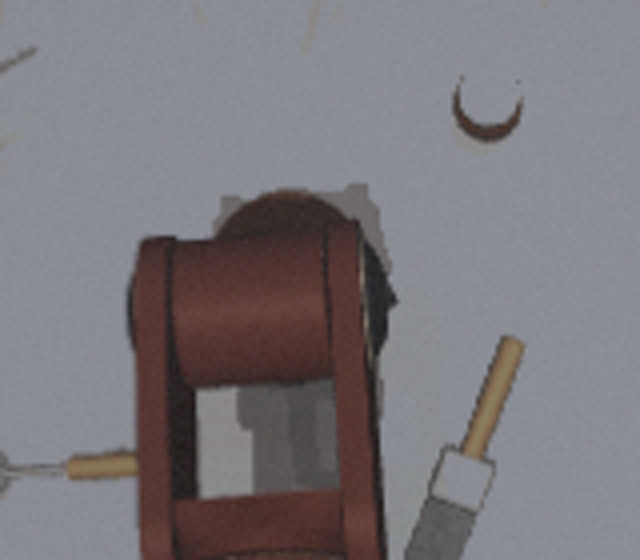

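The arm hides the pot in the top view. A contact force of about 1 N shows the fence is on the pot. I'll push the rest, stopping about 1 mm short, then back away and measure.

Request:
{"method": "servo_tool", "body": {
  "deltas": [
    [[47,0.0018,0.0009,0,0],[47,0.0018,0.0009,0,0],[47,0.0018,0.0009,0,0],[47,0.0018,0.0009,0,0],[47,0.0018,0.0008,0,0],[47,0.0015,0.0007,0,0],[47,0.0006,0.0002,0,0],[47,0,0,0,0]]
  ]
}}

```text
time: 5.2
tool_pos: [0.5185, 0.1242, 0.1233]
tool_rot: [0.0, -0.211, 0.977, 0.0]
contact_force: [-0.5, 1.1, 0.3]
gripper_width: 0.469
grasp_force: 0.3
```

Request:
{"method": "servo_tool", "body": {
  "deltas": [
    [[47,-0.002,-0.0009,0,0],[47,-0.004,-0.0018,0,0],[47,-0.009,-0.004,0,0],[47,-0.015,-0.007,0,0],[47,-0.02,-0.009,0.02,0],[47,-0.02,-0.009,0.04,0],[47,0,0.02,0.04,0],[47,0,0.02,0.04,0]]
  ]
}}

```text
time: 6.0
tool_pos: [0.447, 0.132, 0.2644]
tool_rot: [0.0, -0.21, 0.978, -0.0]
contact_force: [0.9, 1.1, 0.9]
gripper_width: 0.474
grasp_force: 0.0
```

Request:
{"method": "servo_tool", "body": {
  "deltas": [
    [[47,-0.02,0.04,0,0],[47,-0.02,0.04,0,0],[47,-0.02,0.04,0,0],[47,-0.02,0.04,0,0],[47,-0.02,0.04,0,0],[47,-0.01,0.04,0,0],[47,0,0.02,0,0],[47,0,0,0,0]]
  ]
}}

```text
time: 6.8
tool_pos: [0.3372, 0.3937, 0.263]
tool_rot: [-0.0, -0.213, 0.977, 0.0]
contact_force: [-0.6, -0.6, 1.1]
gripper_width: 0.473
grasp_force: 0.0
```

```bash
python3 - <<'E'
from h import *
f=grab_frame("top");measure(f,(.555,.14))
cv2.imwrite("pics/t3.png",cv2.resize(f["pixels"][120:260,140:300,::-1],None,fx=4,fy=4,interpolation=cv2.INTER_CUBIC))
E
```

```text
0.06 114 [0.5557 0.1409 0.0589] 0.0009 fixed-r [0.5557 0.1409 0.05  ] 0.0014
0.122 69 [0.5523 0.1401 0.0344] 0.0008 fixed-r [0.5523 0.14   0.05  ] 0.0011
```

View pics/t3.png

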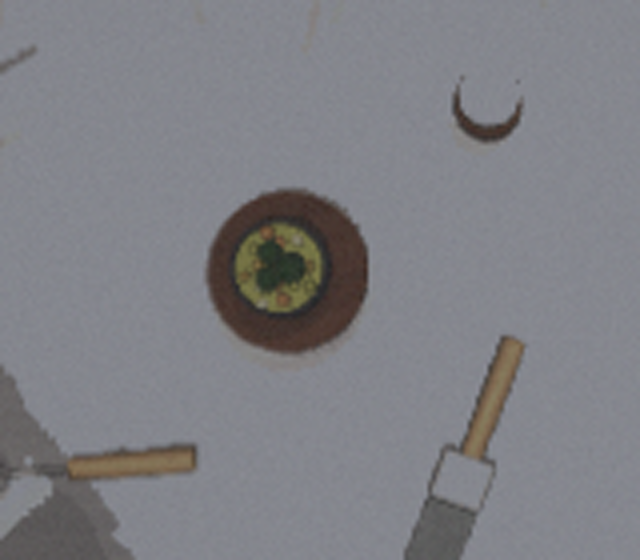

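The pot stands upright, 3.5 mm from the stand's centre against the 7 mm limit. In the crop the pot is at (281,267) and the stand at (288,271), and most of that gap is parallax. The same method put the already centred pot on the block within 1 mm, and the hand is clear, so I'm handing in.

```bash
python3 -c "
from plant import manip
print(manip.job_done())"
```

```text
the job is handed in; nothing more can be done
None
```

The job is handed in (no verdict shown): the pot stands upright about 3.5 mm from the stand's centre by my camera measurement (limit 7 mm), with the hand clear and about 7 s of the 42 s used.

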